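# Clamp the spice jar in the ratchet jar holder

### The job

Take the spice jar that stands by itself on the open table (not those in the back corner), stand it upright on the round mat of the bench jar holder, between the rubber pad and the V-shaped stop, and let go of it. Then wind the holder's wing knob clockwise, tooth by tooth, and leave it on the first tooth at which the pawl holds the jar firmly pressed into the V by the sprung pad; stop there, because the jar cracks if it is squeezed harder.

Things in the scene. Friction and masses are not known exactly. Their poses are not given: they have to be found in the camera images.
- jar_mid (a point): centre, half-way up, of the loose spice jar, which stands alone on the table at the right, well in front of the fixed jars in the back corner: round, upright, 106 mm tall, body 42 mm and screw cap (upper 21 mm) 45 mm in diameter, about 0.11 kg; z is the jar's axis, up. Grip it in its upper half: in the holder, pad and stop reach 48 mm up it
- spice_jar: the same jar; origin at the centre of its underside, z up
- jar_holder: bench jar holder fixed to the table; base plate 130 (x) by 280 mm (y -125 to +155), its top 10 mm above the table; origin at table level. Along its y axis, from +y to -y: ratchet wheel with black wing knob (axis at y +100), jaw block with sprung rubber pad, jar place, V stop whose mouth faces +y. Pad, block and stop stand 58 mm or less above the table
- jar_place (a point): middle of the round black mat on the base plate (10 mm above the table), where the middle of the jar's underside should be set down; axes as jar_holder's. There the jar is at least 5 mm clear of pad and stop. The V stop is set anew each time and locked: pushed home in the V, the jar's axis lies anywhere from 6 to 22 mm to -y of this point, centred in x by the V
- knob_grip (a point): grip point of the wing knob, on its axis, 78 mm above the table: an upright bar 46 mm long (this point's x), 12 mm thick (y), from 56 to 92 mm above the table. Below it a round hub 42 mm across and the toothed wheel, 80 mm across, top 47 mm above the table. z up; turns with the wheel
- ratchet_wheel (a joint): angle of knob and wheel, rad, 0 to 1.75, growing clockwise from above (winding). One saw tooth each 0.203 rad; the sprung pawl holds at about 0, 0.20, 0.40, 0.60, 0.81, 1.01, 1.21, 1.41, 1.62 and drops in 0.01 to 0.05 rad past each. Starts at 0. Let go, it springs back (0.06 to 0.11 N m) to the last tooth passed. Riding up a tooth adds to the turning moment
- jaw_face (a point): on the jaw block: where the middle of the pad's front face stands while its spring is unpressed, 39 mm above the table; axes as jar_holder's. The wheel drives the block to -y, 25 mm per rad (5 mm a tooth). The pad (50 mm wide) gives way on a spring of 1.6 N per mm: with the jar home in the V one tooth adds about 8 N, and each newton on the pad adds 0.025 N m at the knob
- jaw_block: the sliding jaw block with its sprung pad; origin at table level, 22 mm to +y of jaw_face. Firm hold: the pad presses with 3 to 14 N after all is let go; the jar cracks above 20 N. Merely sliding the jar along the plate takes up to about 2 N
- can_opener: tall bench can opener fixed at the right front corner of the table, between the jar and where the arm starts: about 0.28 m high, with a crank sticking out; only an obstacle, keep the arm above or clear of it
There are look-alikes about, which are no part of the job. What is shaped like the spice_jar but green or red is not meant.

How it is judged:
By the outcome, as a careful person would: the job done as asked, in the order asked, and still so for the second after the job is handed in, with the robot touching nothing.
It also fails if it takes over 54 s, if anything falls off the work surface, if the arm or the gripper's body presses on something with over 40 N, if the wrist force passes 120 N, or if a joint passes its speed limit or range.

### The arm

A 6-joint arm with a two-finger parallel gripper is mounted at the origin on a cart in front of the work surface, level with it; the furniture and walls round the work are solid. World frame = base frame: x ahead of the robot, y to its left, z up, the work surface at z = 0. Lengths are in m, angles in rad, forces in N, time in s.
With the tool pointing down it reaches from about 0.275 to 0.85 m from the base axis. Payload 5.2 kg.
Tool frame: the origin (TCP) lies between the finger pads; the fingertips stand 25 mm ahead of it and the grasp point (between the pads) lies 6 mm ahead of it; x points along the fingers, z is the direction in which the jaws open and shut, and the axes are right-handed (so a half turn about x gives the same grasp; the last joint's range is limited). The gripper opens to 85 mm and grips with 20 to 120 N. Pads are 22 mm wide; open, the fingers measure 114 mm over their backs; the gripper's body (76 mm by 85 mm) begins 54 mm behind the grasp point. The pads swing forward as they close: fully open they stand 13 mm farther back than shut.
Start: joints at [1.077, 0.259, 1.535, -0, 1.348, -0.203], TCP at [0.158, 0.527, 0.256] pointing down, gripper open.
Joint ranges: [-3.14, 3.14], [-0.91, 2.08], [0.19, 2.58], [-1.22, 4.36], [0.22, 2.71], [-3.12, 3.12]. Speed limits (rad/s): [2.57, 2.57, 3.14, 3.14, 3.14, 3.14].

### API

Orientations are given as a rotation vector (axis times angle).
In Python, from cell import ctrl gives the robot as it stands. The module is installed in compiled form; this text tells all that it offers.
- The arm moves only by the shell command python3 -m creep 'ROWS' [FORCE]. ROWS is JSON, a list of rows, each a list of 7 numbers: the shift along the world's x, y, z in mm, then the turn, a rotation vector about the world's x, y, z in degrees, then the gripper command: -1 is fully open, 1 is shut, values between are in proportion. In form: [[x, y, z, rx, ry, rz, hand], ...]. A call has 1 to 5 rows; each row shifts and turns the commanded pose from where the row before left it; what a row does not reach is not made up. A row lasts 1/10 s, in which the tool goes at most 50 mm and 8.59 degrees, less where a joint would pass 70% of its speed; a pose out of reach is approached as far as the arm can. A call with a gripper value outside its range is refused whole. The fingers move at their own pace and stop on an object; FORCE is the grip in N (left out, the last holds). Time passes only in rows, so rows that do not move let the fingers close. It gives the time, the measured TCP pose, the force and the opening at its end, in the units of the state.
- ctrl.sense(): the state, without advancing time (a new reading comes with each control period).
- ctrl.grab_frame(name): name is "scene" or "top"; returns (picture, depth): 420x560x3 uint8, red, green, blue; 420x560 float32, m along the optical axis (not along the pixel's ray), 0 where there is no reading.
- ctrl.camera_info(name): a dict with "mtx" (3x3 intrinsics, pixels), "pose" (4x4, takes a point from camera to world coordinates). Camera axes: x right, y up, looking along -z (the intrinsics and any distortion apply to the point x, -y, -z); pixel columns grow to the right and rows downward; lengths in m; the calibration is good to about 2 mm. A picture is of the moment at which its call begins. camera_info takes no time and is no camera call.
- ctrl.close_job(): hands the job in, once; it reports no verdict.
Trained networks look in the newest picture that a camera, given by its name, has taken for a name from the list of things; names that differ only in an ending like _2 or _b are one class to them, and where a whole thing is asked for, a point or a joint stands for the part that bears it (a point fixed in the world has none). Each returns a list of dicts, best first, with "conf" (0 to 1); they miss things now and then, are a little off and sometimes report something else, mostly with a low value. They report only what shows in the picture. A call takes as long as a camera call. They do not tell look-alikes from the thing itself.
- ctrl.recognise(camera, name): "position" ([x, y, z] in m, in world coordinates, good to about 4 mm: the middle of the surface that is visible of it).
- ctrl.silhouettes(camera, name): "region" (420x560 bool, what is visible of it).
The state is a dict: "clock": time; "joint_positions": joint angles; "qvel": joint speeds; "tau": joint torques, N m; "ee_pos": TCP position; "tool_rot": TCP orientation; "wrist_force": force on the tool from outside, world axes, zero at the start; "moment": the same for the moment, N m; "finger_gap": finger opening in m.
Only numpy, scipy, OpenCV 4.12 (cv2) and the standard library are available. Lean on these libraries where they do the work, as an engineer would, in place of code of your own. Each camera call takes 0.05 s, during which the arm holds its last target.

## Working session

There is one attempt and no reset: what is moved stays moved. The work goes in short steps, Python scripts to look and compute and a shell command to move; the robot and the scene stay as the last step left them, time stands still between calls to the robot, and variables do not carry over. Pictures are saved under pics/ and viewed, and the job is handed in when it is done.

```bash
mkdir -p pics; ls; python3 - <<'E'
from cell import ctrl
import cv2,numpy as np
for n in("scene","top"):
    p,d=ctrl.grab_frame(n); cv2.imwrite(f"pics/{n}0.png",p[:,:,::-1]); np.save(f"/tmp/{n}_d.npy",d)
    i=ctrl.camera_info(n); print(n,np.round(i["mtx"],1).tolist(),np.round(i["pose"],3).tolist(),[k for k in i])
    for o in("spice_jar","jar_holder","knob_grip","jaw_block","can_opener","jar_place","jaw_face"):
        print(o,[(np.round(r["position"],3).tolist(),round(r["conf"],2)) for r in ctrl.recognise(n,o)])
s=ctrl.sense();print({k:np.round(v,3).tolist() for k,v in s.items()})
E
```

```text
pics
scene [[382.1, 0.0, 281.4], [0.0, 382.1, 211.0], [0.0, 0.0, 1.0]] [[0.599, 0.353, -0.719, -0.274], [-0.8, 0.284, -0.528, -0.729], [0.018, 0.891, 0.453, 0.573], [0.0, 0.0, 0.0, 1.0]] ['mtx', 'pose']
spice_jar [([0.55, -0.321, 0.066], 0.86), ([0.478, -0.251, 0.062], 0.83), ([0.512, -0.417, 0.061], 0.83), ([0.448, -0.342, 0.068], 0.79), ([0.595, -0.396, 0.096], 0.52)]
jar_holder [([0.534, 0.001, 0.019], 0.98)]
knob_grip [([0.516, 0.088, 0.043], 0.73)]
jaw_block [([0.546, -0.004, 0.044], 0.56)]
can_opener [([0.545, -0.002, 0.044], 0.51)]
jar_place [([0.528, 0.006, 0.017], 0.63)]
jaw_face [([0.546, 0.0, 0.045], 0.73)]
top [[404.6, 0.0, 277.9], [0.0, 404.6, 207.6], [0.0, 0.0, 1.0]] [[-0.006, 0.997, -0.08, 0.402], [-1.0, -0.006, 0.003, -0.148], [0.003, 0.08, 0.997, 1.164], [0.0, 0.0, 0.0, 1.0]] ['mtx', 'pose']
spice_jar [([0.46, -0.328, 0.106], 0.85), ([0.602, -0.372, 0.104], 0.72), ([0.526, -0.392, 0.106], 0.59), ([0.56, -0.304, 0.104], 0.55), ([0.492, -0.237, 0.106], 0.54)]
jar_holder [([0.551, 0.013, 0.007], 0.78)]
knob_grip [([0.526, 0.092, 0.05], 0.93), ([0.551, 0.012, 0.012], 0.61)]
jaw_block [([0.559, 0.017, 0.054], 0.86)]
can_opener []
jar_place [([0.55, 0.014, 0.008], 0.89)]
jaw_face [([0.559, 0.014, 0.05], 0.86)]
{'clock': 0.8, 'joint_positions': [1.077, 0.259, 1.535, -0.0, 1.348, -0.203], 'qvel': [-0.0, 0.001, -0.001, -0.0, -0.0, 0.0], 'tau': [0.001, -44.586, -29.088, 0.0, 0.001, -0.0], 'ee_pos': [0.158, 0.527, 0.256], 'tool_rot': [-0.992, 1.333, 0.992], 'wrist_force': [0.447, 0.079, -0.59], 'moment': [-0.018, 0.032, -0.048], 'finger_gap': 0.086}
```

View pics/scene0.png

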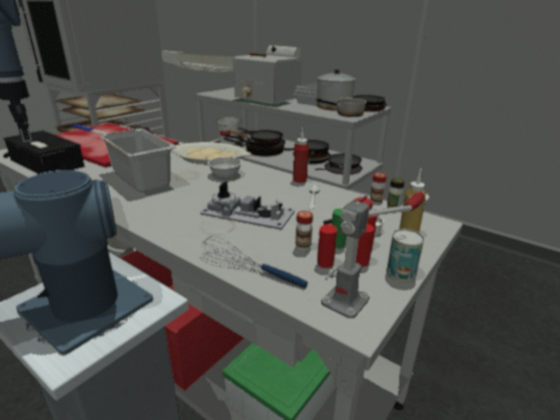

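View pics/top0.png

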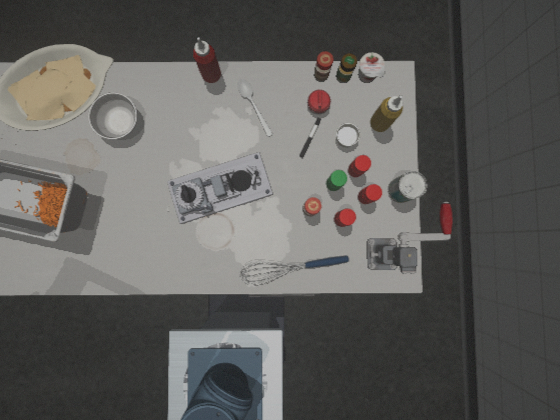

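The scene picture shows the loose jar with the white label at (304,230), among red and green look-alikes; in the top picture it is at (312,206). The holder is at (220,187) in the top picture, with the knob disc at (190,195) on the +y side. The can opener is at (392,253). Next I zoom in and measure.

```bash
cat > h.py <<'E'
from cell import ctrl
import cv2,numpy as np
def cloud(n,d):
    i=ctrl.camera_info(n);K=i["mtx"];T=np.array(i["pose"])
    v,u=np.mgrid[0:d.shape[0],0:d.shape[1]]
    P=np.stack([(u-K[0][2])/K[0][0]*d,-(v-K[1][2])/K[1][1]*d,-d],-1)
    return P@T[:3,:3].T+T[:3,3]
def proj(n,p):
    i=ctrl.camera_info(n);K=np.array(i["mtx"]);T=np.array(i["pose"])
    q=T[:3,:3].T@(np.array(p)-T[:3,3]);q=q*[1,-1,-1];q=K@q
    return q[:2]/q[2]
def shot(n,name,box=None,f=6):
    p,d=ctrl.grab_frame(n)
    if box: u0,v0,u1,v1=box; q=cv2.resize(p[v0:v1,u0:u1],None,fx=f,fy=f,interpolation=cv2.INTER_CUBIC)
    else: q=p
    cv2.imwrite(f"pics/{name}.png",q[:,:,::-1]); return p,d
E
python3 - <<'E'
from h import *
p,d=shot("top","top1",(160,140,290,235),6); np.save("/tmp/d.npy",d);np.save("/tmp/p.npy",p)
P=cloud("top",d)
q=cv2.resize(p[140:270,290:430],None,fx=4,fy=4,interpolation=cv2.INTER_CUBIC);cv2.imwrite("pics/top1b.png",q[:,:,::-1])
# jar
W=P[190:222,297:328]; m=(W[...,2]>0.095)&(W[...,2]<.115)
print("cap",m.sum(),W[m].mean(0),W[m].min(0),W[m].max(0))
tb=P[(np.abs(P[...,0]-.45)<.1)&(np.abs(P[...,1])<.03)&(np.abs(P[...,2])<.02)];print("table z",np.median(tb[:,2]))
# holder plate
r=ctrl.silhouettes("top","jar_holder")
for x in r: print(x["conf"],x["region"].sum(),cv2.minAreaRect(np.argwhere(x["region"])[:,::-1].astype(np.float32)))
M=r[0]["region"]
W=P[M];
for lo,hi in((.004,.016),(.035,.05),(.05,.062),(.075,.11)):
    s=W[(W[:,2]>lo)&(W[:,2]<hi)]
    if len(s)>5:
        R=cv2.minAreaRect(s[:,:2].astype(np.float32)*1000); print(lo,hi,len(s),s.mean(0).round(4),R)
p2,d2=shot("scene","sc1",(190,170,330,260),5)
E
```

```text
cap 226 [ 0.49234597 -0.24144099  0.1058175 ] [ 0.47175396 -0.26240496  0.09648753] [ 0.51426319 -0.22025569  0.11199767]
table z 0.0011938484499161017
0.97 4275 ((219.0231475830078, 187.27401733398438), (44.562286376953125, 97.35696411132812), 72.6459732055664)
0.004 0.016 2565 [ 0.5611 -0.0075  0.0101] ((554.9351196289062, 16.95843505859375), (129.9298095703125, 278.74017333984375), 17.369178771972656)
0.035 0.05 615 [0.5309 0.0674 0.0454] ((536.73974609375, 17.127479553222656), (94.83467102050781, 236.7451171875), 11.477741241455078)
0.05 0.062 393 [0.5524 0.0174 0.0544] ((543.663818359375, 16.167434692382812), (78.52457427978516, 241.43658447265625), 15.051472663879395)
0.075 0.11 97 [0.5281 0.0961 0.0899] ((529.2688598632812, 96.68775939941406), (45.481143951416016, 15.137392044067383), 14.095630645751953)
```

View pics/top1.png

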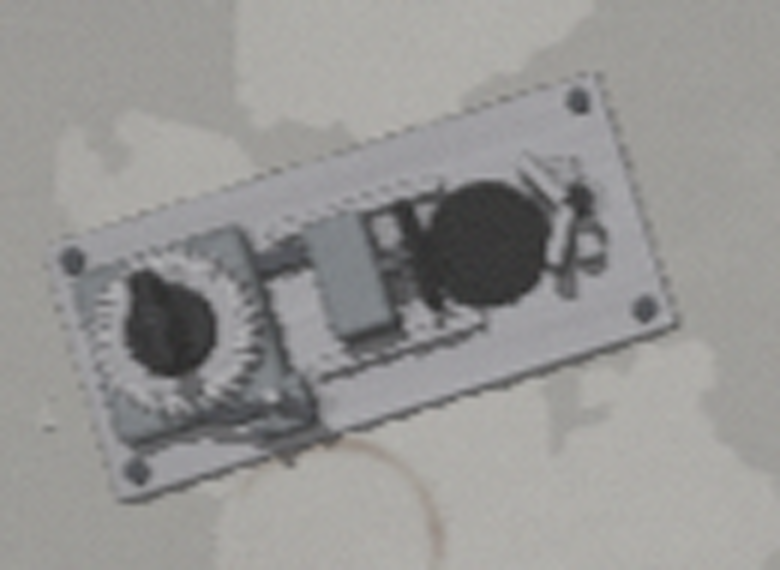

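View pics/top1b.png

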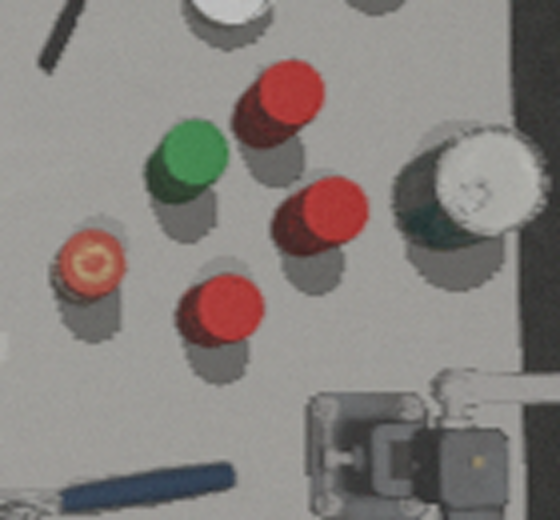

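View pics/sc1.png

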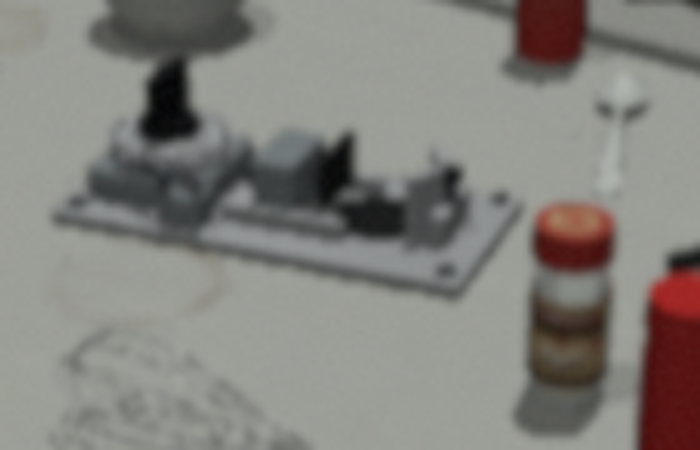

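The zoomed top crop shows the knob bar at (150,290), the mat at (490,243) and the V stop at (565,220). It also shows the loose jar with its red ring cap at (92,262) in the other crop. The plate fits 130x279 mm at 17.4°, which matches the sizes given. Next I fit the mat and work out the tool orientation.

```bash
python3 - <<'E'
from h import *
from scipy.spatial.transform import Rotation as R
p=np.load("/tmp/p.npy");d=np.load("/tmp/d.npy");P=cloud("top",d)
a=np.radians(17.37);ex=np.array([np.cos(a),np.sin(a)]);ey=np.array([-np.sin(a),np.cos(a)])
O=np.array([.55494,.01696])-.015*ey;print("O",O)
L=np.stack([(P[...,:2]-O)@ex,(P[...,:2]-O)@ey,P[...,2]],-1)
g=p.max(-1)
m=(g<70)&(np.abs(L[...,2]-.010)<.006)&(np.abs(L[...,0])<.05)&(L[...,1]>-.08)&(L[...,1]<.03)
q=L[m];print("mat",m.sum(),q.mean(0),q.min(0),q.max(0))
(c,r)=cv2.minEnclosingCircle((q[:,:2]*1000).astype(np.float32));print(c,r)
def band(lo,hi,y0,y1):
    m=(L[...,2]>lo)&(L[...,2]<hi)&(np.abs(L[...,0])<.06)&(L[...,1]>y0)&(L[...,1]<y1)
    q=L[m]*1000; 
    if len(q): print(lo,hi,len(q),np.percentile(q,[2,50,98],axis=0).round(1).tolist())
band(.045,.065,-.02,.055); band(.03,.065,-.1,-.02);band(.075,.1,.06,.14);band(.042,.052,.05,.15)
s=ctrl.sense();M=R.from_rotvec(s["tool_rot"]).as_matrix();print(M.round(3)); print("zaz",np.degrees(np.arctan2(M[1,2],M[0,2])),s["clock"])
print("place world",O+ex*c[0]/1000+ey*c[1]/1000)
E
```

```text
O [0.55941812 0.00264405]
mat 325 [-0.00091407 -0.04936181  0.01057134] [-0.02965702 -0.07925466  0.00523915] [ 0.02779552 -0.00021149  0.01586141]
(3.2638726234436035, -39.454341888427734) 39.80167007446289
0.045 0.065 260 [[-28.0, -19.2, 46.1], [-1.5, 11.4, 51.0], [25.6, 28.7, 59.3]]
0.03 0.065 144 [[-25.2, -99.2, 30.5], [-2.3, -86.7, 53.8], [23.4, -20.5, 60.0]]
0.075 0.1 97 [[-23.2, 92.0, 78.4], [-2.3, 98.4, 91.0], [20.5, 105.9, 95.3]]
0.042 0.052 443 [[-52.2, 58.7, 42.5], [-9.1, 91.9, 46.9], [34.3, 134.9, 51.1]]
[[ 0.    -0.958  0.287]
 [ 0.     0.287  0.958]
 [-1.    -0.     0.   ]]
zaz 73.33780395261503 0.95
place world [ 0.57431189 -0.03403665]
```

```bash
python3 - <<'E'
from h import *
from scipy.optimize import minimize
p=np.load("/tmp/p.npy");d=np.load("/tmp/d.npy")
a=np.radians(17.37);ex=np.array([np.cos(a),np.sin(a)]);ey=np.array([-np.sin(a),np.cos(a)])
O=np.array([.55942,.00264])
# ortho-rectify plane z=.01 into holder frame, 0.25mm/px ; x right -> holder y, rows -> holder x
def rect(z,s=.5):
    ys=np.arange(-130,160,s);xs=np.arange(-70,70,s)
    X,Y=np.meshgrid(xs,ys,indexing="ij")
    W=O+ (X[...,None]*ex+Y[...,None]*ey)/1000
    i=ctrl.camera_info("top");K=np.array(i["mtx"]);T=np.array(i["pose"])
    q=(np.concatenate([W,np.full(W.shape[:2]+(1,),z)],-1)-T[:3,3])@T[:3,:3]*[1,-1,-1]@K.T
    uv=(q[...,:2]/q[...,2:]).astype(np.float32)
    return cv2.remap(p,uv[...,0],uv[...,1],cv2.INTER_CUBIC)
im=rect(.01); g=im.max(-1).astype(float)
# dark disk fit: contrast in/out on angles except where stop/pad is
best=[]
for r in (28,29,30,31,32):
  for cx in np.arange(-6,7,1):
    for cy in np.arange(-60,-20,1):
      t=np.radians(np.arange(0,360,5))
      def smp(rr):
        xx=((cx+rr*np.cos(t)+70)/.5).astype(int);yy=((cy+rr*np.sin(t)+130)/.5).astype(int);return g[xx,yy]
      sc=np.median(np.clip(smp(r+2)-smp(r-2),-20,80)) + np.mean(np.clip(smp(r+2)-smp(r-2),-20,80))
      best.append((sc,r,cx,cy))
best.sort(reverse=True);print(best[:6])
sc,r,cx,cy=best[0]
v=im.copy()
cv2.circle(v,(int((cy+130)/.5),int((cx+70)/.5)),int(r/.5),(255,0,0),1)
for y in range(-120,160,20): cv2.line(v,((y+130)*2,0),((y+130)*2,8 if y else 20),(255,255,0),1)
cv2.line(v,(0,140),(579,140),(0,255,255),1)
cv2.imwrite("pics/rect.png",v[:,:,::-1])
E
```

```text
[(np.float64(111.88888888888889), 30, np.int64(-1), np.int64(-50)), (np.float64(111.86111111111111), 30, np.int64(0), np.int64(-50)), (np.float64(109.31944444444444), 30, np.int64(0), np.int64(-49)), (np.float64(108.97222222222223), 30, np.int64(-1), np.int64(-49)), (np.float64(105.625), 31, np.int64(-1), np.int64(-49)), (np.float64(105.47222222222223), 31, np.int64(0), np.int64(-49))]
```

View pics/rect.png

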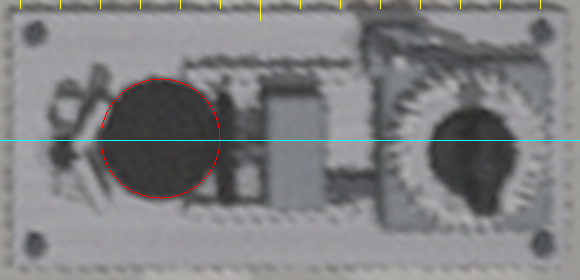

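The mat fits a 30 mm radius circle centred at holder (-0.5,-50) mm, which is world (0.574,-0.045). The jar is at (0.4925,-0.2415). I now move over the jar and turn the jaws to 17.4°.

```bash
python3 -m creep '[[10,-38,0,0,0,-8,-1],[17,-38,0,0,0,-8,-1],[17,-38,0,0,0,-8,-1],[17,-38,0,0,0,-8,-1],[17,-38,0,0,0,-8,-1]]'
python3 -m creep '[[17,-38,0,0,0,-8,-1],[17,-38,0,0,0,-8,-1],[17,-38,0,0,0,0,-1],[17,-38,0,0,0,0,-1],[17,-38,0,0,0,0,-1]]'
python3 -m creep '[[17,-38,0,0,0,0,-1],[17,-38,0,0,0,0,-1],[17,-38,0,0,0,0,-1],[17,-38,0,0,0,0,-1],[17,-38,0,0,0,0,-1]]'
```

```text
clock: 1.45
ee_pos: [0.236, 0.3355, 0.2564]
tool_rot: [-0.452, 1.522, 0.452]
wrist_force: [1.2, -0.2, 0.6]
finger_gap: 0.0856
clock: 1.95
ee_pos: [0.321, 0.1454, 0.2567]
tool_rot: [-0.238, 1.556, 0.238]
wrist_force: [0.8, 0.1, -0.8]
finger_gap: 0.0853
clock: 2.45
ee_pos: [0.4061, -0.0449, 0.2566]
tool_rot: [-0.237, 1.557, 0.237]
wrist_force: [0.8, -0.3, 0.5]
finger_gap: 0.0856
```

```bash
python3 -m creep '[[17,-39,0,0,0,0,-1],[17,-39,0,0,0,0,-1],[17,-39,-10,0,0,0,-1],[17,-39,-20,0,0,0,-1],[18,-39,-20,0,0,0,-1]]'
python3 -m creep '[[0,0,0,0,0,0,-1]]'
python3 - <<'E'
from h import *
from scipy.spatial.transform import Rotation as R
s=ctrl.sense();M=R.from_rotvec(s["tool_rot"]).as_matrix();print(s["ee_pos"],M.round(3).tolist(),s["joint_positions"]);print(np.degrees(np.arctan2(M[1,2],M[0,2])))
p,d=shot("scene","a",(250,130,430,310),4)
E
```

```text
clock: 2.95
ee_pos: [0.4924, -0.2401, 0.2061]
tool_rot: [-0.238, 1.557, 0.236]
wrist_force: [1.3, 0.8, 0.3]
finger_gap: 0.0853
clock: 3.05
ee_pos: [0.492, -0.2421, 0.2025]
tool_rot: [-0.233, 1.561, 0.236]
wrist_force: [-0.4, -0.3, -0.8]
finger_gap: 0.0852
[ 0.49197023 -0.24212806  0.20253012] [[-0.003, -0.295, 0.956], [0.001, 0.956, 0.295], [-1.0, 0.002, -0.003]] [-6.60151169e-01  2.99656342e-01  1.61579184e+00 -1.16961433e-03
  1.22971765e+00 -9.58738714e-01]
17.13052940731219
```

View pics/a.png

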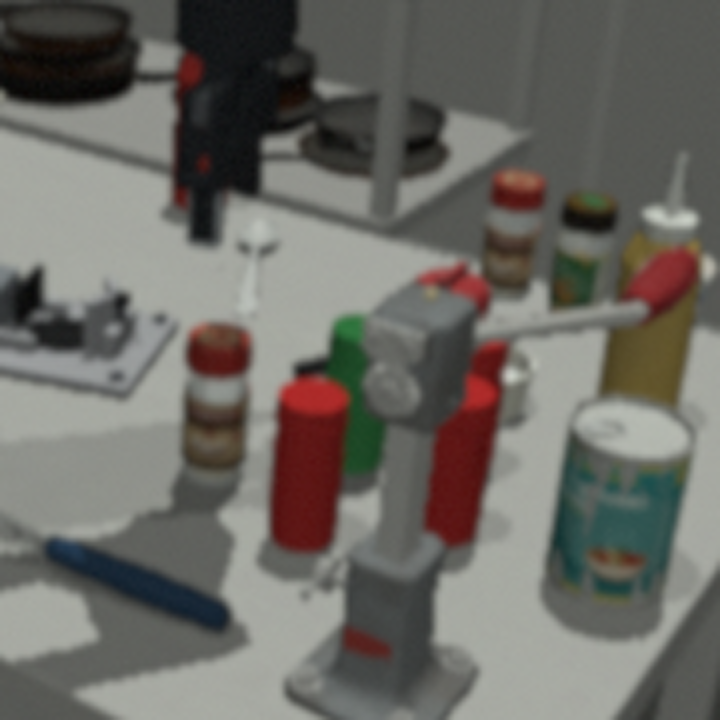

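The crop shows the open fingers at (210,190), directly above the loose jar at (218,400) and clear of the red and green ones. I descend.

```bash
python3 -m creep '[[0,0,-25,0,0,0,-1],[0,0,-25,0,0,0,-1],[0,0,-25,0,0,0,-1],[0,0,-20,0,0,0,-1],[0,0,-11,0,0,0,-1]]'
python3 -m creep '[[0,0,0,0,0,0,0],[0,0,0,0,0,0,0.2],[0,0,0,0,0,0,0.4],[0,0,0,0,0,0,1],[0,0,0,0,0,0,1]]' 35
python3 -m creep '[[0,0,0,0,0,0,1],[0,0,0,0,0,0,1]]'
```

```text
clock: 3.6
ee_pos: [0.4909, -0.2365, 0.0996]
tool_rot: [-0.237, 1.559, 0.239]
wrist_force: [-0.1, 0.2, -0.2]
finger_gap: 0.0853
clock: 4.1
ee_pos: [0.4925, -0.2387, 0.1019]
tool_rot: [-0.239, 1.556, 0.236]
wrist_force: [-0.0, 1.1, 6.5]
finger_gap: 0.0433
clock: 4.3
ee_pos: [0.4925, -0.2387, 0.1019]
tool_rot: [-0.239, 1.556, 0.236]
wrist_force: [-1.3, -0.4, 6.7]
finger_gap: 0.0437
```

The grip closed at 43.7 mm, about the cap diameter. The pads swung forward on closing, which explains the 6.5 N. I lift.

```bash
python3 -m creep '[[0,0,8,0,0,0,1],[0,0,20,0,0,0,1],[0,0,25,0,0,0,1],[0,0,25,0,0,0,1],[0,0,0,0,0,0,1]]'
python3 - <<'E'
from h import *
s=ctrl.sense();print(s["ee_pos"],s["wrist_force"],s["moment"],s["finger_gap"])
p,d=shot("scene","b",(230,120,380,270),4)
p,d=shot("top","b2",(260,150,380,270),5)
E
```

```text
clock: 4.8
ee_pos: [0.4935, -0.2394, 0.1824]
tool_rot: [-0.242, 1.552, 0.233]
wrist_force: [0.5, 0.1, -1.8]
finger_gap: 0.0432
[ 0.49351531 -0.23940274  0.18236217] [ 0.47191564  0.06992999 -1.76216866] [-0.0458092  -0.01103443 -0.05344951] 0.0432350799637104
```

View pics/b.png

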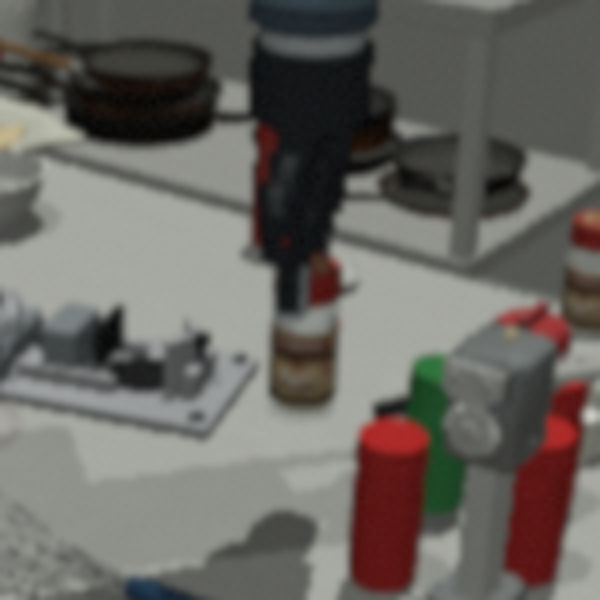

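The crop shows the jar hanging upright in the fingers at (305,340), off the table. I carry it over the mat.

```bash
python3 -m creep '[[10,25,0,0,0,0,1],[16,40,0,0,0,0,1],[16,40,0,0,0,0,1],[16,40,0,0,0,0,1],[12,30,0,0,0,0,1]]'
python3 -m creep '[[10,22,0,0,0,0,1],[0,0,0,0,0,0,1],[0,0,0,0,0,0,1]]'
python3 - <<'E'
from h import *
s=ctrl.sense();print(s["ee_pos"],s["tool_rot"])
p,d=shot("scene","c",(180,110,330,260),4)
r=ctrl.silhouettes("scene","spice_jar")
P=cloud("scene",d)
for x in r:
    M=x["region"];q=P[M];q=q[np.abs(q-np.median(q,0)).max(1)<.06]
    print(x["conf"],M.sum(),np.median(q,0).round(3))
    if abs(np.median(q,0)[1]+.045)<.04:
        np.save("/tmp/j.npy",q)
        b=q[(q[:,2]<np.percentile(q[:,2],70))]
        from scipy.optimize import least_squares
        f=lambda t:np.hypot(b[:,0]-t[0],b[:,1]-t[1])-.021
        o=least_squares(f,[.575,-.04],loss="soft_l1",f_scale=.002);print("axis",o.x,"z",q[:,2].min(),q[:,2].max(),np.abs(o.fun).mean())
E
```

```text
clock: 5.4
ee_pos: [0.5612, -0.0605, 0.1766]
tool_rot: [-0.237, 1.56, 0.24]
wrist_force: [0.1, 0.0, -0.5]
finger_gap: 0.0432
clock: 5.7
ee_pos: [0.5708, -0.0406, 0.1769]
tool_rot: [-0.238, 1.56, 0.239]
wrist_force: [0.1, 0.1, -1.3]
finger_gap: 0.0438
[ 0.57083047 -0.0406078   0.17686269] [-0.23826395  1.56033891  0.23935703]
0.88 529 [ 0.512 -0.415  0.06 ]
0.84 402 [ 0.558 -0.06   0.13 ]
axis [ 0.57111448 -0.04554815] z 0.08205882334189879 0.18403724365313878 0.001454184017321124
0.71 309 [ 0.548 -0.32   0.066]
0.59 770 [ 0.447 -0.341  0.067]
0.54 71 [ 0.594 -0.394  0.094]
```

View pics/c.png

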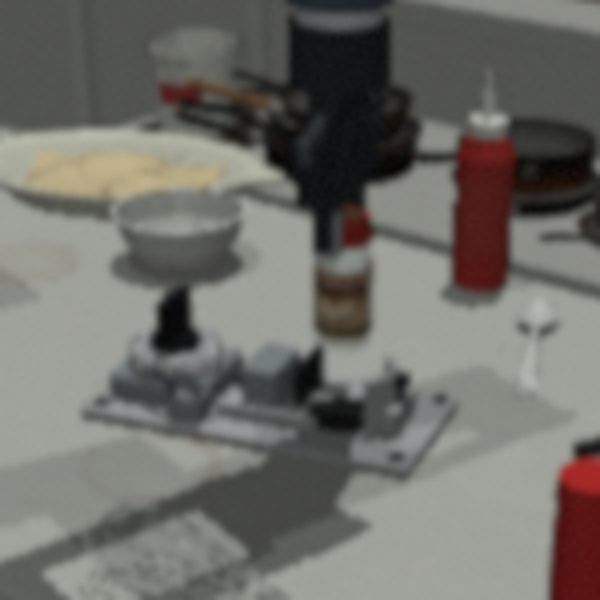

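```bash
python3 - <<'E'
from h import *
d=np.load("/tmp/scene_d.npy");P=cloud("scene",d)
a=np.radians(17.37);ex=np.array([np.cos(a),np.sin(a)]);ey=np.array([-np.sin(a),np.cos(a)])
O=np.array([.55942,.00264])
L=np.stack([(P[...,:2]-O)@ex,(P[...,:2]-O)@ey,P[...,2]],-1).reshape(-1,3)*1000
t=L[(abs(L[:,0])<130)&(abs(L[:,1])<250)]
o=t[(abs(t[:,0])>80)|(t[:,1]<-145)];o=o[abs(o[:,2])<15];print("table z",np.median(o[:,2]))
q=t[(t[:,2]>6)&(t[:,2]<14)&(abs(t[:,0])<80)&(t[:,1]>-140)&(t[:,1]<170)]
print(len(q),np.percentile(q,[1,99],axis=0), cv2.minAreaRect(q[:,:2].astype(np.float32)))
k=t[(t[:,2]>70)&(t[:,2]<92)&(abs(t[:,1]-100)<40)&(abs(t[:,0])<40)];print("knob",len(k),np.percentile(k,[3,50,97],axis=0).round(1).tolist())
# pad + block in scene
k=t[(t[:,2]>25)&(t[:,2]<62)&(t[:,1]>-30)&(t[:,1]<45)&(abs(t[:,0])<35)];print(np.percentile(k,[3,50,97],axis=0).round(1).tolist())
h,e=np.histogram(k[:,1],bins=np.arange(-30,46,3));print(list(zip(e.astype(int),h)))
E
```

```text
table z 1.1868675237822757
829 [[ -66.65333403 -124.76603354    6.2993499 ]
 [  59.27879866  149.19065906   13.60050164]] ((-1.1505279541015625, 13.994369506835938), (134.68875122070312, 280.0942687988281), 0.20513230562210083)
knob 61 [[-24.5, 91.5, 70.1], [-11.5, 94.0, 81.6], [18.3, 102.8, 91.6]]
[[-29.3, -23.1, 26.5], [-13.9, 0.5, 46.7], [20.2, 25.5, 58.2]]
[(np.int64(-30), np.int64(0)), (np.int64(-27), np.int64(0)), (np.int64(-24), np.int64(57)), (np.int64(-21), np.int64(17)), (np.int64(-18), np.int64(8)), (np.int64(-15), np.int64(8)), (np.int64(-12), np.int64(0)), (np.int64(-9), np.int64(0)), (np.int64(-6), np.int64(5)), (np.int64(-3), np.int64(23)), (np.int64(0), np.int64(24)), (np.int64(3), np.int64(17)), (np.int64(6), np.int64(12)), (np.int64(9), np.int64(14)), (np.int64(12), np.int64(14)), (np.int64(15), np.int64(10)), (np.int64(18), np.int64(17)), (np.int64(21), np.int64(12)), (np.int64(24), np.int64(10)), (np.int64(27), np.int64(2)), (np.int64(30), np.int64(0)), (np.int64(33), np.int64(0)), (np.int64(36), np.int64(0)), (np.int64(39), np.int64(0)), (np.int64(42), np.int64(0))]
```

The scene camera agrees with the top one within about 1 mm. The jar needs +3 mm in x. I descend about 65 mm and watch the force.

```bash
python3 -m creep '[[3,0,-10,0,0,0,1],[0,0,-15,0,0,0,1],[0,0,-15,0,0,0,1],[0,0,-10,0,0,0,1],[0,0,0,0,0,0,1]]'
python3 -m creep '[[0,0,-5,0,0,0,1],[0,0,-3,0,0,0,1],[0,0,0,0,0,0,1]]'
```

```text
clock: 6.3
ee_pos: [0.5734, -0.0415, 0.1262]
tool_rot: [-0.236, 1.561, 0.238]
wrist_force: [-0.0, 0.2, -0.6]
finger_gap: 0.0434
clock: 6.6
ee_pos: [0.5747, -0.0411, 0.1203]
tool_rot: [-0.238, 1.558, 0.237]
wrist_force: [0.3, -0.3, -0.7]
finger_gap: 0.0434
```

```bash
python3 -m creep '[[0,0,-3,0,0,0,1],[0,0,-2,0,0,0,1],[0,0,0,0,0,0,1]]'
python3 -m creep '[[0,0,-2,0,0,0,1],[0,0,0,0,0,0,1]]'
python3 - <<'E'
from h import *
a=np.radians(17.37);ex=np.array([np.cos(a),np.sin(a)]);ey=np.array([-np.sin(a),np.cos(a)]);O=np.array([.55942,.00264])
p,d=shot("scene","e",(190,150,310,250),5)
P=cloud("scene",d)
for x in ctrl.silhouettes("scene","spice_jar"):
    q=P[x["region"]];m=np.median(q,0)
    if abs(m[1]+.05)<.05:
        b=q[(q[:,2]<.085)&(q[:,2]>.02)]
        from scipy.optimize import least_squares
        o=least_squares(lambda t:np.hypot(b[:,0]-t[0],b[:,1]-t[1])-.021,[.575,-.04],loss="soft_l1",f_scale=.002)
        print(x["conf"],len(b),o.x,"local",(o.x-O)@ex,(o.x-O)@ey,q[:,2].max())
E
```

```text
clock: 6.9
ee_pos: [0.5745, -0.041, 0.1151]
tool_rot: [-0.238, 1.558, 0.238]
wrist_force: [0.1, 0.0, -1.2]
finger_gap: 0.0434
clock: 7.1
ee_pos: [0.5746, -0.041, 0.1131]
tool_rot: [-0.237, 1.558, 0.238]
wrist_force: [-0.2, 0.2, -1.3]
finger_gap: 0.0434
0.55 226 [ 0.57499386 -0.04574124] local 0.0004198513162810481 -0.0508243319519675 0.5727359408318963
```

View pics/e.png

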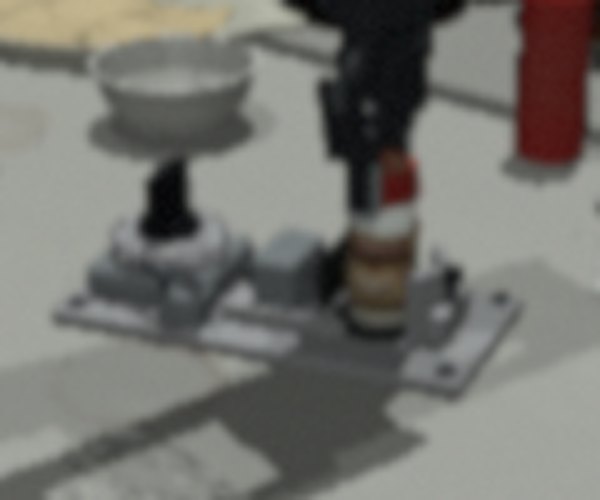

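The crop shows the jar just over the mat at (380,320), between the pad at (335,280) and the stop at (430,300). I lower it to contact.

```bash
python3 -m creep '[[0,0,-1,0,0,0,1],[0,0,0,0,0,0,1]]'
python3 -m creep '[[0,0,-1,0,0,0,1],[0,0,0,0,0,0,1]]'
```

```text
clock: 7.4
ee_pos: [0.5746, -0.0411, 0.1122]
tool_rot: [-0.238, 1.558, 0.238]
wrist_force: [0.1, -0.2, -0.5]
finger_gap: 0.0436
clock: 7.6
ee_pos: [0.5748, -0.0412, 0.112]
tool_rot: [-0.238, 1.557, 0.237]
wrist_force: [-1.6, 0.5, 5.0]
finger_gap: 0.0432
```

```bash
python3 -m creep '[[0,0,-1,0,0,0,1],[0,0,0,0,0,0,1]]'
```

```text
clock: 7.8
ee_pos: [0.5749, -0.0414, 0.112]
tool_rot: [-0.238, 1.557, 0.237]
wrist_force: [-3.3, -0.7, 10.7]
finger_gap: 0.0433
```

```bash
python3 -m creep '[[0,0,1,0,0,0,1],[0,0,0,0,0,0,0],[0,0,0,0,0,0,-0.5],[0,0,0,0,0,0,-1],[0,0,0,0,0,0,-1]]' 20
python3 -m creep '[[0,0,15,0,0,0,-1],[0,0,30,0,0,0,-1],[0,0,40,0,0,0,-1],[0,0,10,0,0,0,-1],[0,0,0,0,0,0,-1]]'
python3 - <<'E'
from h import *
p,d=shot("scene","f",(190,110,330,250),5)
E
```

```text
clock: 8.3
ee_pos: [0.5746, -0.041, 0.111]
tool_rot: [-0.237, 1.558, 0.238]
wrist_force: [-0.3, 0.3, 1.0]
finger_gap: 0.0838
clock: 8.8
ee_pos: [0.5759, -0.0413, 0.2083]
tool_rot: [-0.239, 1.554, 0.236]
wrist_force: [0.7, 0.1, -0.2]
finger_gap: 0.0854
```

View pics/f.png

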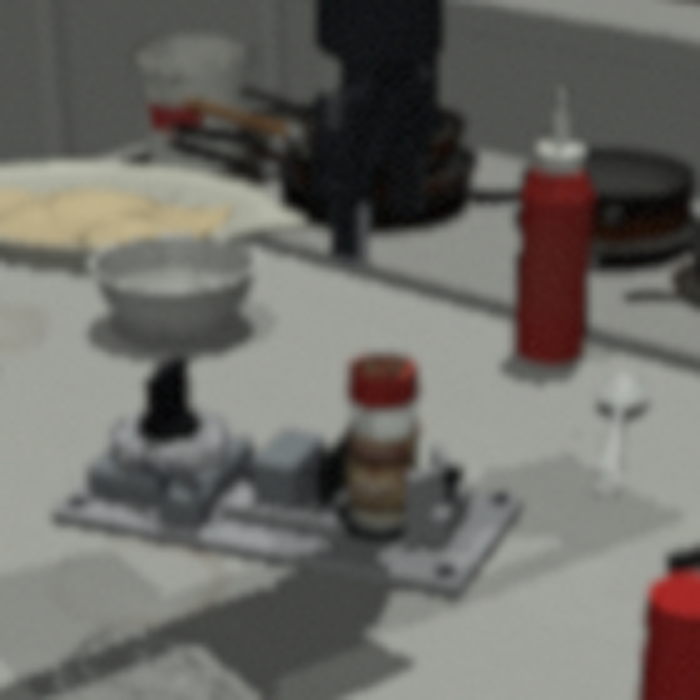

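The crop shows the jar standing upright on the mat at (382,450), released, with the hand clear above. I go over the knob and turn the jaws +90°.

```bash
python3 -m creep '[[-4,13,0,0,0,8.2,-1],[-4,13,0,0,0,8.2,-1],[-4,13,0,0,0,8.2,-1],[-4,13,0,0,0,8.2,-1],[-4,13,0,0,0,8.2,-1]]'
python3 -m creep '[[-4,13,0,0,0,8.2,-1],[-4,13,0,0,0,8.2,-1],[-4,13,0,0,0,8.2,-1],[-4,13,0,0,0,8.2,-1],[-5,13,0,0,0,8.2,-1]]'
python3 -m creep '[[-5,9,0,0,0,8.2,-1],[0,0,0,0,0,0,-1],[0,0,0,0,0,0,-1]]'
python3 - <<'E'
from h import *
from scipy.spatial.transform import Rotation as R
s=ctrl.sense();M=R.from_rotvec(s["tool_rot"]).as_matrix();print(s["ee_pos"],s["joint_positions"],np.degrees(np.arctan2(M[1,2],M[0,2])),M[:,0])
a=np.radians(17.37);ex=np.array([np.cos(a),np.sin(a)]);ey=np.array([-np.sin(a),np.cos(a)]);O=np.array([.55942,.00264])
from scipy.optimize import least_squares
for n in("scene","top"):
    p,d=shot(n,"g_"+n,(190,110,330,250) if n=="scene" else (160,110,300,235),5)
    P=cloud(n,d);Q=P.reshape(-1,3);l=np.stack([(Q[:,:2]-O)@ex,(Q[:,:2]-O)@ey,Q[:,2]],-1)
    if n=="scene":
        m=(abs(l[:,0])<.028)&(l[:,1]<-.027)&(l[:,1]>-.085)&(l[:,2]>.063)&(l[:,2]<.09)
        b=l[m];o=least_squares(lambda t:np.hypot(b[:,0]-t[0],b[:,1]-t[1])-.021,[0,-.05],loss="soft_l1",f_scale=.002);print("jar local",o.x,m.sum())
    else:
        m=(l[:,2]>.108)&(l[:,2]<.125)&(abs(l[:,0])<.04)&(l[:,1]<-.02)&(l[:,1]>-.1);print("jar top local",l[m].mean(0),m.sum())
        print(np.degrees(0))
E
```

```text
clock: 9.35
ee_pos: [0.5532, 0.0246, 0.2038]
tool_rot: [-0.796, 1.423, 0.8]
wrist_force: [-1.0, 0.8, -0.3]
finger_gap: 0.0856
clock: 9.85
ee_pos: [0.5323, 0.0895, 0.2038]
tool_rot: [-1.33, 1.127, 1.336]
wrist_force: [0.7, 0.3, -0.6]
finger_gap: 0.0854
clock: 10.15
ee_pos: [0.528, 0.0978, 0.2048]
tool_rot: [-1.427, 1.052, 1.431]
wrist_force: [-0.2, -0.7, -0.5]
finger_gap: 0.0851
[0.52800496 0.09784768 0.20482765] [-2.44162722e-02  2.77410905e-01  1.64088781e+00 -2.93248334e-04
  1.22583553e+00 -1.89801338e+00] 107.35486907652309 [-2.54755486e-03 -2.13840817e-04 -9.99996732e-01]
jar local [ 0.00016122 -0.050687  ] 112
jar top local [-0.00021508 -0.05021759  0.11600445] 229
0.0
```

View pics/g_scene.png

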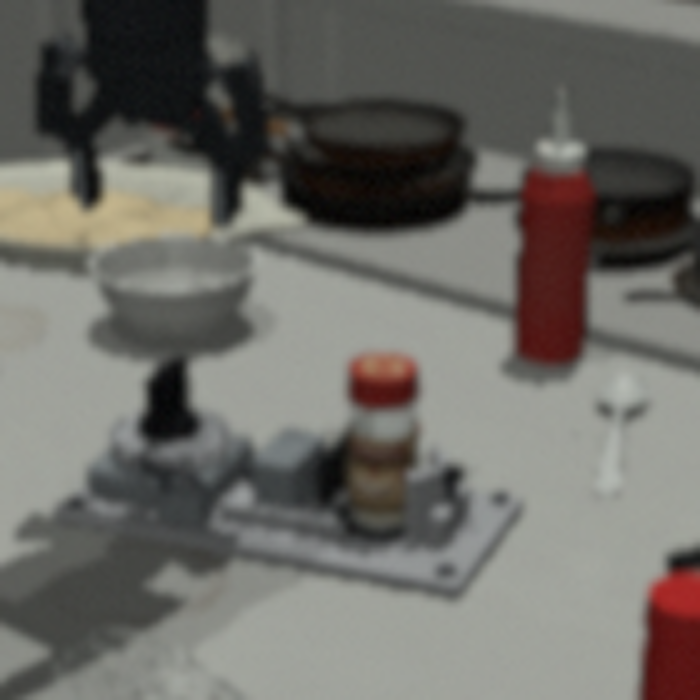

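View pics/g_top.png

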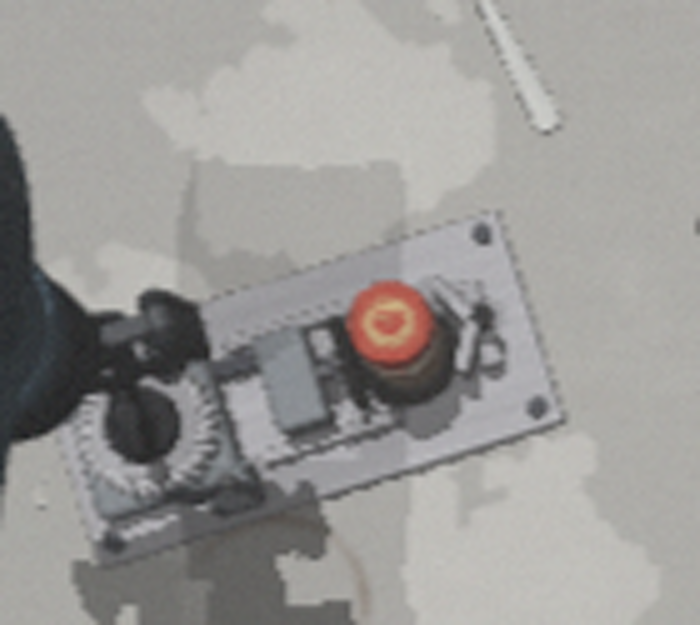

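Both pictures show the jar upright on the mat, and the top camera puts it at local (-0.2,-50.2) mm. The jaws straddle the knob's line. I descend onto the knob.

```bash
python3 -m creep '[[1,0,-20,0,0,0,-1],[0,0,-30,0,0,0,-1],[0,0,-30,0,0,0,-1],[0,0,-25,0,0,0,-1],[0,0,-13,0,0,0,-1]]'
python3 -m creep '[[0,0,0,0,0,0,-1],[0,0,0,0,0,0,-1]]'
python3 - <<'E'
from h import *
s=ctrl.sense();print(s["moment"],s["wrist_force"])
p,d=shot("scene","i",(190,150,310,250),5)
E
```

```text
clock: 10.75
ee_pos: [0.5285, 0.0973, 0.0859]
tool_rot: [-1.427, 1.052, 1.432]
wrist_force: [-0.0, -0.7, -0.2]
finger_gap: 0.0858
clock: 10.95
ee_pos: [0.5303, 0.0977, 0.0888]
tool_rot: [-1.431, 1.049, 1.43]
wrist_force: [0.3, 0.6, -0.4]
finger_gap: 0.0853
[ 0.00483052 -0.02272022  0.01078493] [ 0.34221731  0.6317095  -0.43614345]
```

View pics/i.png

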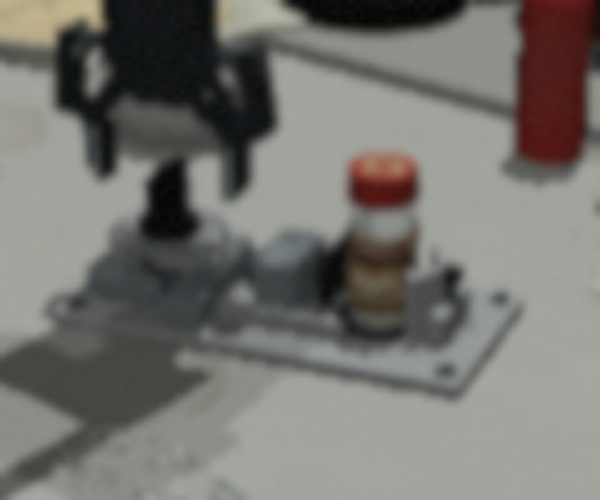

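The crop shows the fingers straddling the knob bar at (170,190), clear of the jar. I close on the bar.

```bash
python3 -m creep '[[0,0,0,0,0,0,0],[0,0,0,0,0,0,0.4],[0,0,0,0,0,0,0.7],[0,0,0,0,0,0,1],[0,0,0,0,0,0,1]]' 40
python3 -m creep '[[0,0,0,0,0,0,1],[0,0,0,0,0,0,1]]'
python3 - <<'E'
from h import *
s=ctrl.sense();print(s["moment"],s["wrist_force"],s["ee_pos"])
E
```

```text
clock: 11.5
ee_pos: [0.5297, 0.0979, 0.0885]
tool_rot: [-1.431, 1.048, 1.431]
wrist_force: [0.3, -0.1, 0.1]
finger_gap: 0.0124
clock: 11.7
ee_pos: [0.5297, 0.098, 0.0886]
tool_rot: [-1.431, 1.048, 1.431]
wrist_force: [-0.9, 0.7, 3.7]
finger_gap: 0.0116
[ 0.05677858  0.21859261 -0.05485215] [-0.87934968  0.68558958  3.6726329 ] [0.52971511 0.09802155 0.08858443]
```

```bash
cat > st.py <<'E'
from h import *
from scipy.spatial.transform import Rotation as R
import sys
s=ctrl.sense();M=R.from_rotvec(s["tool_rot"]).as_matrix();z=np.degrees(np.arctan2(M[1,2],M[0,2]))
print("wind rad %.3f"%np.radians(107.35-z),"M",np.round(s["moment"],3),"F",np.round(s["wrist_force"],1),"ee",np.round(s["ee_pos"],4),"t",s["clock"])
if len(sys.argv)>1:
    a=np.radians(17.37);ex=np.array([np.cos(a),np.sin(a)]);ey=np.array([-np.sin(a),np.cos(a)]);O=np.array([.55942,.00264])
    for n in("top","scene"):
        p,d=shot(n,sys.argv[1]+"_"+n,(190,110,330,250) if n=="scene" else (160,110,300,235),5)
        Q=cloud(n,d).reshape(-1,3);l=np.stack([(Q[:,:2]-O)@ex,(Q[:,:2]-O)@ey,Q[:,2]],-1)*1000
        m=(l[:,2]>108)&(l[:,2]<125)&(abs(l[:,0])<40)&(l[:,1]<-20)&(l[:,1]>-110)
        if m.sum()>5:print(n,"jar",l[m].mean(0).round(1),m.sum())
        m=(l[:,2]>48)&(l[:,2]<64)&(abs(l[:,0])<22)&(l[:,1]<45)&(l[:,1]>-35)
        b=l[m];h,e=np.histogram(b[:,1],bins=np.arange(-35,46,2));print(n,"block",len(b),np.percentile(b[:,1],[5,50,95]).round(1))
E
python3 st.py k0
python3 -m creep '[[0,0,0,0,0,-3,1],[0,0,0,0,0,-3,1],[0,0,0,0,0,-3,1],[0,0,0,0,0,-3,1],[0,0,0,0,0,-2,1]]'; python3 st.py k1
```

```text
wind rad -0.003 M [ 0.057  0.219 -0.055] F [-0.9  0.7  3.7] ee [0.5297 0.098  0.0886] t 11.7
top jar [ -0.2 -50.3 116.1] 228
top block 214 [-21.    9.2  26.7]
scene jar [ -5.  -53.4 115.6] 99
scene block 83 [-22.5   3.   23.9]
clock: 12.3
ee_pos: [0.5298, 0.0978, 0.0886]
tool_rot: [-1.254, 1.18, 1.253]
wrist_force: [-1.2, -0.2, 4.2]
finger_gap: 0.0111
wind rad 0.242 M [-0.006  0.232  0.239] F [-1.2 -0.2  4.2] ee [0.5298 0.0978 0.0886] t 12.3
top jar [ -0.2 -50.3 115.9] 230
top block 195 [-25.1   4.7  21.1]
scene jar [ -5.6 -53.3 115.8] 97
scene block 78 [-28.4  -1.6  19. ]
```

```bash
for i in 1; do python3 -m creep '[[0,0,0,0,0,-2.5,1],[0,0,0,0,0,0,1]]' >/dev/null; python3 st.py
python3 -m creep '[[0,0,0,0,0,-2.5,1],[0,0,0,0,0,0,1]]'>/dev/null; python3 st.py
python3 -m creep '[[0,0,0,0,0,-2.5,1],[0,0,0,0,0,0,1]]'>/dev/null; python3 st.py
python3 -m creep '[[0,0,0,0,0,-2,1],[0,0,0,0,0,0,1]]'>/dev/null; python3 st.py
python3 -m creep '[[0,0,0,0,0,-2,1],[0,0,0,0,0,0,1]]'; python3 st.py k2; done
```

```text
wind rad 0.284 M [-0.083  0.241  0.083] F [-1.8  0.2  4.5] ee [0.5297 0.0979 0.0886] t 12.6
wind rad 0.328 M [-0.09   0.228  0.172] F [-2.  -0.9  5.1] ee [0.5298 0.0978 0.0886] t 12.8
wind rad 0.372 M [-0.106  0.24  -0.223] F [-1.8  0.9  5. ] ee [0.5297 0.0978 0.0886] t 13.0
wind rad 0.406 M [-0.116  0.215  0.121] F [-1.4 -0.1  5. ] ee [0.5297 0.0978 0.0886] t 13.2
clock: 13.4
ee_pos: [0.5298, 0.0977, 0.0886]
tool_rot: [-1.107, 1.272, 1.106]
wrist_force: [-0.8, -0.2, 4.8]
finger_gap: 0.0113
wind rad 0.441 M [-0.073  0.285  0.087] F [-0.8 -0.2  4.8] ee [0.5298 0.0977 0.0886] t 13.4
top jar [ -0.6 -54.8 115.9] 224
top block 187 [-30.2  -0.1  16.4]
scene jar [ -5.9 -57.2 115.6] 98
scene block 74 [-32.1  -3.   14.4]
```

View pics/k2_scene.png

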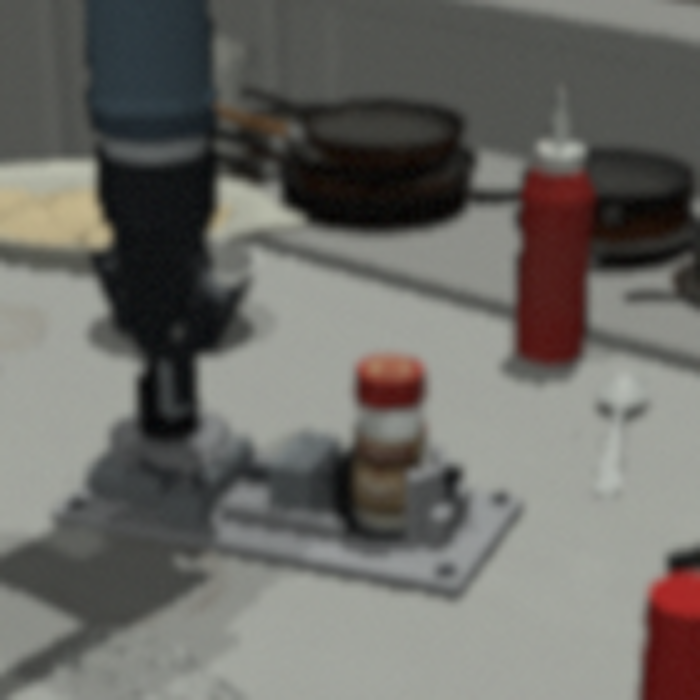

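The crop shows the hand on the knob and the jar pushed about 4.5 mm toward the V at (390,450), still upright. The moment reading is noisy, so I track the jar's position in the top picture, which is stable to about 0.3 mm, and average the moments.

```bash
cat > st2.py <<'E'
from h import *
from scipy.spatial.transform import Rotation as R
a=np.radians(17.37);ex=np.array([np.cos(a),np.sin(a)]);ey=np.array([-np.sin(a),np.cos(a)]);O=np.array([.55942,.00264])
ys=[];mz=[]
for k in range(4):
    s=ctrl.sense();mz.append(s["moment"][2])
    p,d=ctrl.grab_frame("top")
    Q=cloud("top",d).reshape(-1,3);l=np.stack([(Q[:,:2]-O)@ex,(Q[:,:2]-O)@ey,Q[:,2]],-1)*1000
    m=(l[:,2]>108)&(l[:,2]<125)&(abs(l[:,0])<40)&(l[:,1]<-20)&(l[:,1]>-110);ys.append(l[m].mean(0)[:2])
s=ctrl.sense();M=R.from_rotvec(s["tool_rot"]).as_matrix();z=np.degrees(np.arctan2(M[1,2],M[0,2]));w=np.radians(107.35-z)
y=np.mean(ys,0);print("wind %.3f travel %.1f jar x %.2f y %.2f shift %.2f diff %.2f | Mz %.3f +- %.3f t %.2f"%(w,25*w,y[0],y[1],-50.27-y[1],25*w+50.27+y[1],np.mean(mz),np.std(mz),s["clock"]))
E
python3 st2.py
python3 -m creep '[[0,0,0,0,0,-2.5,1],[0,0,0,0,0,-2.5,1]]' >/dev/null; python3 st2.py
python3 -m creep '[[0,0,0,0,0,-2.5,1],[0,0,0,0,0,-2.5,1]]' >/dev/null; python3 st2.py
```

```text
wind 0.440 travel 11.0 jar x -0.65 y -54.88 shift 4.61 diff 6.40 | Mz 0.128 +- 0.040 t 13.70
wind 0.528 travel 13.2 jar x -1.02 y -56.95 shift 6.68 diff 6.51 | Mz 0.237 +- 0.102 t 14.10
wind 0.615 travel 15.4 jar x -1.37 y -59.25 shift 8.98 diff 6.39 | Mz 0.138 +- 0.090 t 14.50
```

```bash

python3 -m creep '[[0,0,0,0,0,-2.5,1],[0,0,0,0,0,-1.5,1]]' >/dev/null; python3 st2.py
python3 -m creep '[[0,0,0,0,0,-2,1],[0,0,0,0,0,-2,1]]' >/dev/null; python3 st2.py
python3 -m creep '[[0,0,0,0,0,-2,1],[0,0,0,0,0,-1.5,1]]' | head -2; python3 st2.py
```

```text
wind 0.685 travel 17.1 jar x -1.56 y -60.68 shift 10.41 diff 6.71 | Mz 0.211 +- 0.091 t 14.90
wind 0.754 travel 18.9 jar x -1.55 y -61.79 shift 11.52 diff 7.34 | Mz 0.197 +- 0.092 t 15.30
clock: 15.5
ee_pos: [0.5297, 0.0975, 0.0886]
wind 0.815 travel 20.4 jar x -1.54 y -61.84 shift 11.57 diff 8.82 | Mz 0.272 +- 0.028 t 15.70
```

The jar has stopped moving at local y -61.8, so it is home in the V. At tooth 4 (0.81) the estimated pad force is about 4 to 5.5 N, while at tooth 3 the jar was still sliding. I go 0.06 rad past tooth 4 so that the pawl drops, then ease back onto it.

```bash

python3 -m creep '[[0,0,0,0,0,-2,1],[0,0,0,0,0,-1.5,1],[0,0,0,0,0,0,1]]' >/dev/null; python3 st2.py
python3 -m creep '[[0,0,0,0,0,1,1],[0,0,0,0,0,1,1],[0,0,0,0,0,0,1]]' >/dev/null; python3 st2.py
python3 -m creep '[[0,0,0,0,0,1,1],[0,0,0,0,0,0,1]]' >/dev/null; python3 st2.py
```

```text
wind 0.876 travel 21.9 jar x -1.46 y -61.83 shift 11.56 diff 10.34 | Mz 0.330 +- 0.009 t 16.20
wind 0.842 travel 21.0 jar x -1.58 y -61.86 shift 11.59 diff 9.44 | Mz 0.263 +- 0.010 t 16.70
wind 0.824 travel 20.6 jar x -1.38 y -61.75 shift 11.48 diff 9.12 | Mz 0.231 +- 0.014 t 17.10
```

```bash

python3 -m creep '[[0,0,0,0,0,0.7,1],[0,0,0,0,0,0,1]]' >/dev/null; python3 st2.py
python3 -m creep '[[0,0,0,0,0,0.7,1],[0,0,0,0,0,0,1]]' >/dev/null; python3 st2.py
```

```text
wind 0.812 travel 20.3 jar x -1.47 y -61.79 shift 11.52 diff 8.78 | Mz 0.202 +- 0.018 t 17.50
wind 0.800 travel 20.0 jar x -1.49 y -61.76 shift 11.49 diff 8.51 | Mz 0.119 +- 0.032 t 17.90
```

```bash

python3 -m creep '[[0,0,0,0,0,0.7,1],[0,0,0,0,0,0,1]]' >/dev/null; python3 st2.py
python3 -m creep '[[0,0,0,0,0,0.5,1],[0,0,0,0,0,0,1]]' >/dev/null; python3 st2.py
```

```text
wind 0.788 travel 19.7 jar x -1.52 y -61.76 shift 11.49 diff 8.22 | Mz -0.018 +- 0.023 t 18.30
wind 0.780 travel 19.5 jar x -1.54 y -61.70 shift 11.43 diff 8.06 | Mz -0.169 +- 0.016 t 18.70
```

The moment goes through zero and turns negative, so the pawl carries the load near 0.80. I return to zero moment, then open and rise.

```bash

python3 -m creep '[[0,0,0,0,0,-0.6,1],[0,0,0,0,0,0,1],[0,0,0,0,0,0,0.6],[0,0,0,0,0,0,0],[0,0,0,0,0,0,-1]]'
python3 -m creep '[[0,0,0,0,0,0,-1],[0,0,0,0,0,0,-1],[0,0,0,0,0,0,-1]]'
python3 st.py l1;python3 st2.py
```

```text
clock: 19.2
ee_pos: [0.5296, 0.098, 0.088]
tool_rot: [-0.843, 1.402, 0.843]
wrist_force: [-0.6, -0.0, 0.7]
finger_gap: 0.0457
clock: 19.5
ee_pos: [0.5297, 0.0979, 0.0882]
tool_rot: [-0.843, 1.401, 0.843]
wrist_force: [-0.1, -0.2, -0.6]
finger_gap: 0.0851
wind rad 0.791 M [-0.065 -0.003 -0.007] F [-0.1 -0.2 -0.6] ee [0.5297 0.0979 0.0882] t 19.5
top jar [ -1.4 -61.7 115.9] 221
top block 166 [-33.4  -7.5   7.2]
scene jar [ -7.1 -64.6 115.3] 102
scene block 65 [-21.3  -8.1   7.3]
wind 0.791 travel 19.8 jar x -1.56 y -61.75 shift 11.48 diff 8.29 | Mz 0.005 +- 0.037 t 19.80
```

View pics/l1_scene.png

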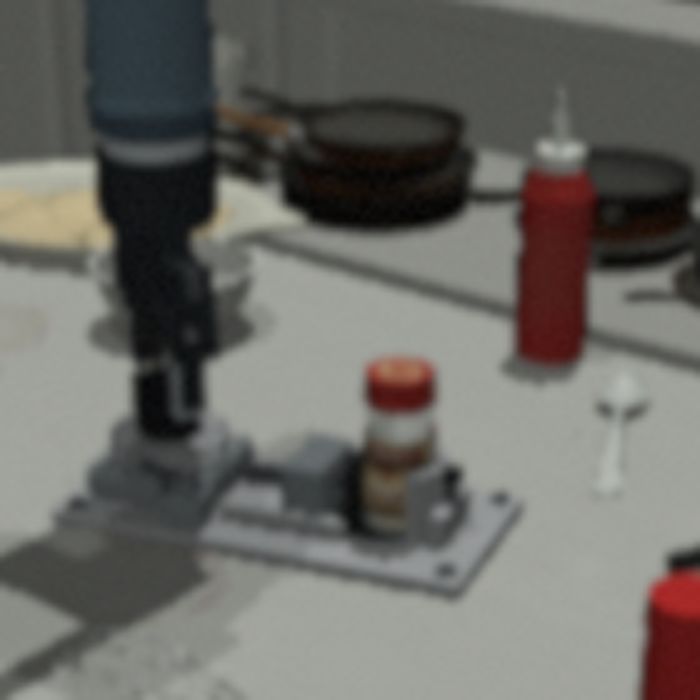

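The crop shows the jar upright against the V at (400,450), with the fingers open around the knob. I rise and move aside so the knob can be seen.

```bash

python3 -m creep '[[0,0,15,0,0,0,-1],[0,0,30,0,0,0,-1],[0,0,40,0,0,0,-1],[0,0,45,0,0,0,-1],[-20,30,20,0,0,0,-1]]'
python3 -m creep '[[-30,35,0,0,0,0,-1],[-30,35,0,0,0,0,-1],[-30,35,0,0,0,0,-1],[-10,20,0,0,0,0,-1],[0,0,0,0,0,0,-1]]'
python3 st.py m1; python3 st2.py
python3 - <<'E'
from h import *
a=np.radians(17.37);ex=np.array([np.cos(a),np.sin(a)]);ey=np.array([-np.sin(a),np.cos(a)]);O=np.array([.55942,.00264])
def an(d):
    Q=cloud("top",d).reshape(-1,3);l=np.stack([(Q[:,:2]-O)@ex,(Q[:,:2]-O)@ey,Q[:,2]],-1)*1000
    b=l[(l[:,2]>80)&(l[:,2]<100)&(np.hypot(l[:,0],l[:,1]-98)<30)][:,:2]
    c=np.cov(b.T);w,v=np.linalg.eigh(c);t=np.degrees(np.arctan2(v[1,1],v[0,1]));r=cv2.minAreaRect(b.astype(np.float32))
    k=l[(l[:,2]>48)&(l[:,2]<64)&(abs(l[:,0])<22)&(l[:,1]>-12)&(l[:,1]<45)]
    return len(b),b.mean(0).round(1),(t+90)%180-90,r,np.percentile(k[:,1],[3,50,97]).round(1)
print(an(np.load("/tmp/d.npy")))
for _ in range(2):
    p,d=ctrl.grab_frame("top");print(an(d))
E
```

```text
clock: 20.3
ee_pos: [0.5133, 0.1259, 0.2427]
tool_rot: [-0.843, 1.396, 0.835]
wrist_force: [-0.1, 1.0, 0.4]
finger_gap: 0.0857
clock: 20.8
ee_pos: [0.4078, 0.2551, 0.2386]
tool_rot: [-0.845, 1.4, 0.846]
wrist_force: [0.6, -0.8, -1.0]
finger_gap: 0.0853
wind rad 0.787 M [ 0.03  -0.017  0.026] F [ 0.6 -0.8 -1. ] ee [0.4078 0.2551 0.2386] t 20.8
top jar [ -1.5 -61.9 116.1] 224
top block 166 [-33.6  -5.9   8.4]
scene jar [ -6.8 -64.4 115.6] 98
scene block 66 [-21.7  -7.7   7.5]
wind 0.793 travel 19.8 jar x -1.65 y -61.84 shift 11.57 diff 8.24 | Mz -0.021 +- 0.028 t 21.10
(91, array([-1.5, 98.8]), np.float64(-0.15244203284748892), ((-0.6989822387695312, 98.76021575927734), (15.13739013671875, 45.481117248535156), 86.72559356689453), array([ 0.9, 14.4, 28.4]))
(97, array([-1.5, 98.8]), np.float64(-44.98113844466778), ((-0.7040138244628906, 99.12960815429688), (16.118288040161133, 45.66618728637695), 36.34950256347656), array([-11.4,  -1.1,   9. ]))
(96, array([-1.5, 98.9]), np.float64(-44.85758547619585), ((-0.51776123046875, 99.7367935180664), (16.216163635253906, 45.44812774658203), 50.28916931152344), array([-11.2,  -1.1,   8.7]))
```

View pics/m1_top.png

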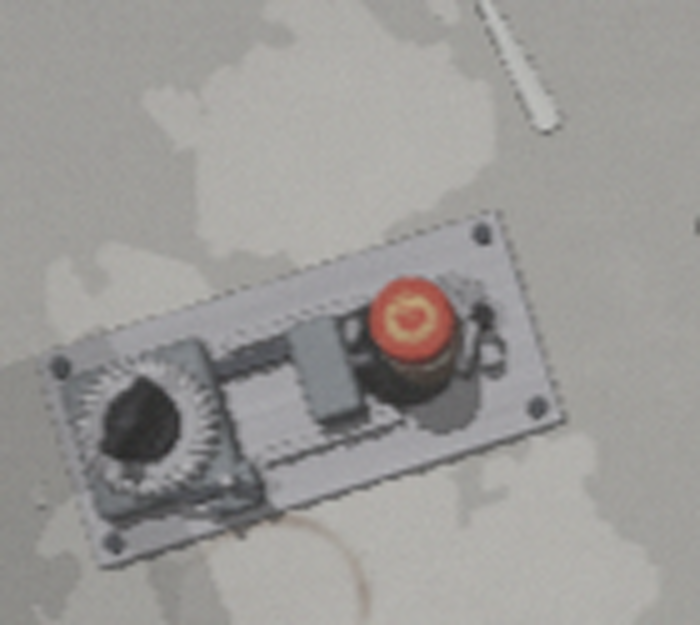

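View pics/m1_scene.png

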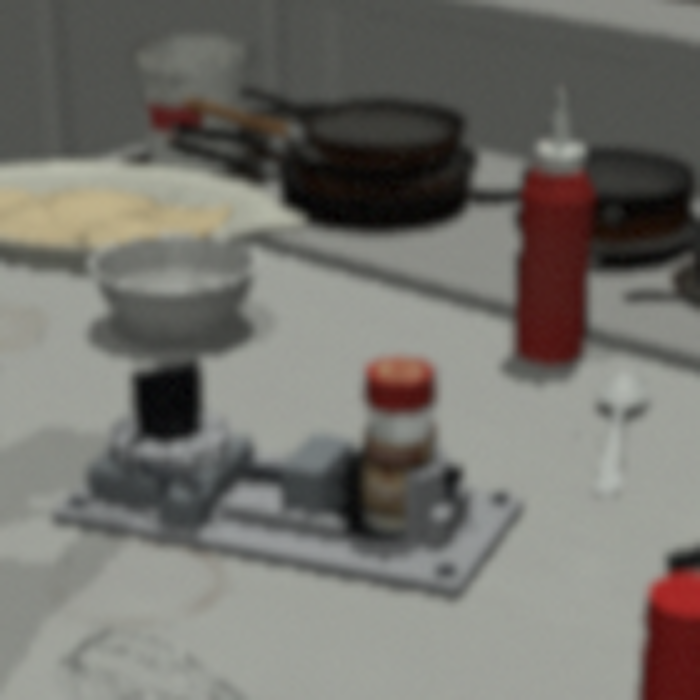

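Tooth 4 is confirmed: the knob bar reads 44.9° (about 0.78 rad; tooth 3 would be 35°), and it holds with the hand clear. The pad force estimates overlap: about 3.5–5.5 N from the pad travel and about 4–6 N from the moment. One tooth back would leave no press. I hand in.

```bash
python3 -c "
from cell import ctrl
print(ctrl.close_job(), ctrl.sense()['clock'])"
```

```text
the job is handed in; nothing more can be done
the job is handed in; nothing more can be done
```

I set the loose spice jar upright on the mat, let go of it, and wound the wing knob clockwise to the fourth tooth (about 0.81 rad). I left it there with the hand well clear. The job was handed in at about 21 s on the robot's clock.

**Position:** The last pictures show the jar upright and at rest in the V, 11.6 mm from where I set it down. It had stopped moving before the fourth tooth, and it did not move when I let go of the knob.

**Ratchet:** The knob bar measures 44.9° (0.78 rad) in the top picture, slightly under the nominal 46.5°. That is still clearly the fourth tooth, since the third would read about 35°. As I eased back, the turning moment fell through zero and went negative, so the pawl is carrying the load.

**Pad force:** It was not measured directly:
- From the pad travel I estimate 3.5–5.5 N.
- From the knob moment I estimate 4–6 N.
- Both lie inside 3–14 N, though the low end of the travel estimate is close to the 3 N limit. At the third tooth the jar was still sliding.

**Disagreement:** Single moment readings were noisy, by up to about 0.2 N m. I therefore relied on averages and on the jar's position in the pictures.

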